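# Fit the flush collar on the water filter and hold it down

## Robot

A 6-joint arm with a two-finger parallel gripper is mounted at the origin on a cart in front of the work surface, level with it; the furniture and walls round the work are solid. World frame = base frame: x ahead of the robot, y to its left, z up, the work surface at z = 0. Lengths are in m, angles in rad, forces in N, time in s.
With the tool pointing down it reaches from about 0.225 to 0.875 m from the base axis. Payload 3.4 kg.
Tool frame: the origin (TCP) lies between the finger pads; the fingertips stand 11 mm ahead of it and the grasp point (between the pads) lies 8 mm behind it; z points along the fingers, y is the line along which they close (so a half turn about z gives the same grasp; the last joint's range is limited). The gripper opens to 85 mm and grips with 20 to 120 N. Pads are 22 mm wide; open, the fingers measure 114 mm over their backs; the gripper's body (76 mm by 85 mm) begins 54 mm behind the grasp point. The pads swing forward as they close: fully open they stand 13 mm farther back than shut.
Start: joints at [1.007, 0.276, 1.505, -0, 1.361, -0.121], TCP at [0.246, 0.52, 0.242] pointing down, gripper open.
Joint ranges: [-2.89, 2.89], [-0.75, 2.08], [0.22, 2.7], [-1.18, 4.32], [0.11, 2.71], [-2.7, 2.7]. Speed limits (rad/s): [2.57, 2.57, 3.14, 3.14, 3.14, 3.14].

## Interface

Orientations are given as a unit quaternion [w, x, y, z].
In Python, from rig import sensors, eyes, manip gives the robot as it stands.
- The arm moves only by the tool drive_tool, never from a script. Its argument "deltas" is a list of rows, each an object with "linear": the shift along the world's x, y, z in mm, a list of three; "twist": the turn about the world's z in degrees; "claw": the opening, from 0 (shut) to 1 (fully open). In form: [{"linear": [tx, ty, tz], "twist": twist, "claw": claw}, ...]. A call has 1 to 12 rows; each row is the pose to reach, as a shift and turn from the pose commanded when the call began; what a row does not reach only later rows make up. A row lasts 1/12 s, in which the tool goes at most 41.7 mm and 7.16 degrees, less where a joint would pass 70% of its speed; a pose out of reach is approached as far as the arm can. A call with a gripper value outside its range is refused whole. The fingers move at their own pace and stop on an object; "squeeze" is the grip in N (left out, the last holds). Time passes only in rows, so rows that repeat a pose let the fingers close. It gives the time, the measured TCP pose, the force, the opening and the grip force at its end, in the units of the state.
- sensors.get_state(): the state, without advancing time (a new reading comes with each control period).
- eyes.get_image(name): name is "side" or "top" or "wrist"; returns the picture (384x512x3 uint8, red, green, blue); there is no depth.
- eyes.camera_model(name): a dict with "intrinsics" (3x3 intrinsics, pixels), "R" (3x3) and "t" (3): a world point X has camera coordinates R X + t. Camera axes: x right, y down, z forward; pixel columns grow to the right and rows downward; lengths in m; the calibration is good to about 2 mm. A picture is of the moment at which its call begins: read the wrist's pose just before it. camera_model takes no time and is no camera call; for the wrist camera it gives the pose at the moment of the call.
- manip.sign_off(): hands the job in; it is judged then, once.
The state is a dict: "clock": time; "qpos": joint angles; "qd": joint speeds; "effort": joint torques, N m; "position": TCP position; "ee_rot": TCP orientation; "contact_force": force on the tool from outside, world axes, zero at the start; "moment": the same for the moment, N m; "width": finger opening in m; "gripper_force": force on a finger pad.
Only numpy, scipy, OpenCV 4.12 (cv2) and the standard library are available. Lean on these libraries where they do the work, as an engineer would, in place of code of your own. Each camera call takes 0.05 s, during which the arm holds its last target. There are 200 camera calls.

## Task

Flush the water filter on the worktop: lift the knurled collar up and off its peg, set it over the filter's neck, turn it until its hidden keyways drop over the neck's two pins, and push it fully down against the sprung valve until its lower edge meets the filter's shoulder. Finish while still holding it pushed fully home, because the valve stays open only as long as it is held; leave the cup, low jar and teaspoon where they stand.

Things in the scene. Friction and masses are not known exactly. Their poses are not given: they have to be found in the camera images.
- collar_mid (a point): centre of the knurled collar: a loose grey round cap, 54 mm across, 50 mm high, closed flat top, open underside, 0.1 to 0.2 kg. z is up through the top; a raised index ridge on the top lies along +x, in line with a keyway. It starts hung over the peg, whose tip carries the closed top from inside, its lower edge 51 mm above the worktop
- collar_rim (a point): centre of the collar's lower edge (25 mm below collar_mid, same axes). Inside, upward from here: plain skirt of 45 mm bore, 12 mm high; then, 12 to 34 mm up, inner lands leaving a 33 mm bore, split by two keyways 10 mm wide on opposite sides, along +x and -x (half a turn makes no difference); the closed top begins 44 mm up
- peg_top (a point): tip of the fixed upright parking peg: an 18 mm steel post on a flat round foot (80 mm across), tip 95 mm above the worktop. The collar must rise 44 mm to come clear of it
- seat (a point): centre of the flat shoulder (80 mm across) on top of the fixed white water filter, 85 mm above the worktop, z up. The housing is 108 mm across at the foot; a spout on its front (-x) reaches 88 mm from the axis, below 70 mm height. With the collar home its lower edge lies on this shoulder, its centre 25 mm above this point
- neck_top (a point): top of the filter's upright steel neck, 40 mm above the shoulder; the neck is 30 mm across, tapered in its top 5 mm. The valve stem stands 12 mm above it
- pins (a point): neck axis at the height of its two opposite fixed pins, 24 mm above the shoulder: 6 mm thick, out to 20 mm from the axis. Their line is NOT given: up to 0.5 rad either side of this frame's x axis. The collar rests on them, lower edge 15 mm above the shoulder, until the keyways are within about 0.1 rad of them; then it goes down 7 mm freely and 8 mm against the valve
- valve (a joint): travel of the sprung valve stem, 12 mm thick, which stands 12 mm above the neck's top; 0 = up (shut), grows as the collar presses it down, 0.008 m with the collar home; it pushes up with about 4 N at first and 10 N at home, so it lifts the collar again if that is let go
- steel_cup: small steel cup, 45 mm across and 41 mm high, under the filter's spout; origin at the centre of its underside. To be left alone
- jar_low: small jar with a dark lid, 65 mm across, 94 mm high; origin at the centre of its underside. To be left alone
- teaspoon: steel teaspoon, 135 mm long, lying on the worktop; to be left alone
Not all that is in view belongs to the job. Leave any pink or yellow look-alike of the part that bears collar_mid alone.

How it is judged:
On the way, in this order (a step that is already met when the one before it is completed fails the run):
1. the collar is lifted up and off its peg, in the fingers (z of collar_mid in the frame of peg_top above 0.022 m and contact force between the fingers and collar above 1 N and contact force between collar and peg below 0.05 N), for 0.1 s.
2. the keyways have dropped over the pins (horizontal distance between collar_mid and seat below 0.004 m and z of collar_mid in the frame of seat below 0.035 m and angle between collar_mid's own z axis and vertical below 0.12 rad), for 0.1 s.
At the end, for the whole second after the job is handed in: the robot is still touching the collar (over 2 N) and holds it at rest, upright (within 0.10 rad), on the neck's axis (within 4 mm) and pushed home to within 3 mm of the shoulder, with the valve pressed more than 5 mm (horizontal distance between collar_mid and seat below 0.004 m and z of collar_mid in the frame of seat below 0.028 m and angle between collar_mid's own z axis and vertical below 0.1 rad and value of joint valve above 0.005 m and contact force between the fingers and collar above 2 N and linear speed of collar below 0.02 m/s); the arm keeps its last pose, push and grip.
It fails at once if the cup, jar or teaspoon is moved more than 3 cm (distance of any of steel_cup, jar_low, teaspoon from where it was at the start of the episode above 0.03 m).
It also fails if it takes over 51 s, if anything falls off the work surface, if the arm or the gripper's body presses on something with over 40 N, if the wrist force passes 120 N, or if a joint passes its speed limit or range.

## Working session

There is one attempt and no reset: what is moved stays moved. The work goes in short steps, Python scripts to look and compute and a tool call to move; the robot and the scene stay as the last step left them, time stands still between calls to the robot, and variables do not carry over. Pictures are saved under pics/ and viewed, at most 10 in all, crops included, and the job is handed in when it is done.

Besides the shell and the picture viewer there is one more tool, called by a JSON object that holds its "op" and its "data", one argument or row to a line. drive_tool: Moves the arm, as the interface text tells. Its arguments: {"type":"object","properties":{"deltas":{"type":"array","items":{"type":"object","properties":{"linear":{"type":"array","items":{"type":"number"}},"twist":{"type":"number"},"claw":{"type":"number"}}}},"squeeze":{"type":"number"}},"required":["deltas"]}

```bash
mkdir -p pics
cat > h.py <<'E'
import numpy as np, cv2
from rig import sensors, eyes, manip
def snap(n,f):
    m=eyes.camera_model(n); im=eyes.get_image(n); cv2.imwrite('pics/'+f,im[:,:,::-1].copy()); return im,m
def ray(m,u,v):
    K,R,t=[np.array(m[k]) for k in('intrinsics','R','t')]
    return -R.T@t, R.T@np.linalg.solve(K,[u,v,1.])
def atz(m,u,v,z):
    c,d=ray(m,u,v); return c+d*(z-c[2])/d[2]
def proj(m,X):
    K,R,t=[np.array(m[k]) for k in('intrinsics','R','t')]
    p=K@(R@np.array(X)+t); return p[:2]/p[2]
E
python3 - <<'E'
from h import *
a,m=snap('top','t0.png'); b,m2=snap('side','s0.png')
cv2.imwrite('pics/both.png',np.hstack([a,b])[:,:,::-1][:, :])
for k in (m,m2): print(k)
print(sensors.get_state())
E
```

```text
{'intrinsics': array([[477.18605749,   0.        , 262.49026899],
       [  0.        , 477.18605749, 194.16851748],
       [  0.        ,   0.        ,   1.        ]]), 'R': array([[-0.00410421, -0.99989798, -0.01368142],
       [-0.9935009 ,  0.00563348, -0.11368476],
       [ 0.11375023,  0.01312592, -0.99342267]]), 't': array([-0.28017719,  0.53676245,  0.89228115])}
{'intrinsics': array([[380.10197923,   0.        , 259.09930046],
       [  0.        , 380.10197923, 185.39864536],
       [  0.        ,   0.        ,   1.        ]]), 'R': array([[-0.98066626, -0.19477366, -0.01889196],
       [-0.11829258,  0.66694607, -0.73565604],
       [ 0.15588634, -0.71919828, -0.67709178]]), 't': array([0.47047834, 0.32791283, 0.64730451])}
{'clock': 0.1, 'qpos': array([ 1.00698611e+00,  2.76546891e-01,  1.50599612e+00, -1.66409329e-05,
        1.36070061e+00, -1.21021432e-01]), 'qd': array([ 0.00235603, -0.0024423 , -0.00379351,  0.00055883, -0.00062959,
        0.00016951]), 'effort': array([ 2.89597396e-03, -4.17697263e+01, -2.46405119e+01, -5.44545878e-05,
        5.87049202e-03, -2.89761908e-05]), 'position': array([0.24614596, 0.51915699, 0.24152171]), 'ee_rot': array([-2.69503267e-04,  2.19588421e-01,  9.75592253e-01, -7.80291942e-04]), 'contact_force': array([-0.0019849 , -0.30692433, -0.41562208]), 'moment': array([-0.01921338,  0.01918998, -0.02351609]), 'gripper_force': 0.0, 'width': 0.08519423475378626}
```

View pics/t0.png

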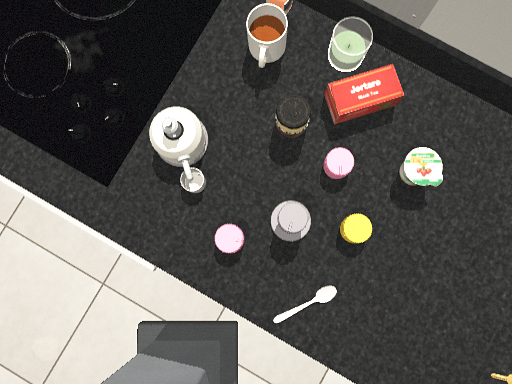

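View pics/s0.png

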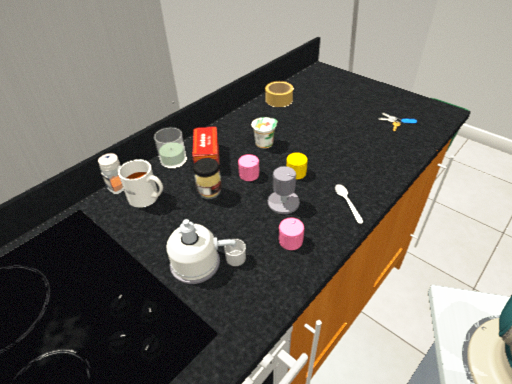

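Top view: the grey collar on its round foot is at (291,220). The look-alikes are pink at (229,238) and (339,163), and yellow at (356,228). The filter is at (178,135), with its spout and the cup at (192,180). Only the grey one hangs over a peg with a foot, so it fits the description. I'll confirm with a crop.

Run:
```python
from h import *
a=cv2.imread('pics/t0.png'); m=eyes.camera_model('top')
f=lambda x,y,w=64:cv2.resize(a[y-w//2:y+w//2,x-w//2:x+w//2],(390,390),interpolation=cv2.INTER_CUBIC)
cv2.imwrite('pics/c0.png',np.hstack([f(291,220),f(178,140,80)]))
print(atz(m,293,218,.101),atz(m,172,128,.125), atz(m,192,180,.04))
for z in (.085,.125): print(atz(m,178,134,z))
```

```text
[ 0.48444573 -0.33745622  0.101     ] [ 0.64243434 -0.12533317  0.125     ] [ 0.56219001 -0.14794867  0.04      ]
[ 0.64139254 -0.12833017  0.085     ]
[ 0.63157351 -0.13608951  0.125     ]
```

View pics/c0.png

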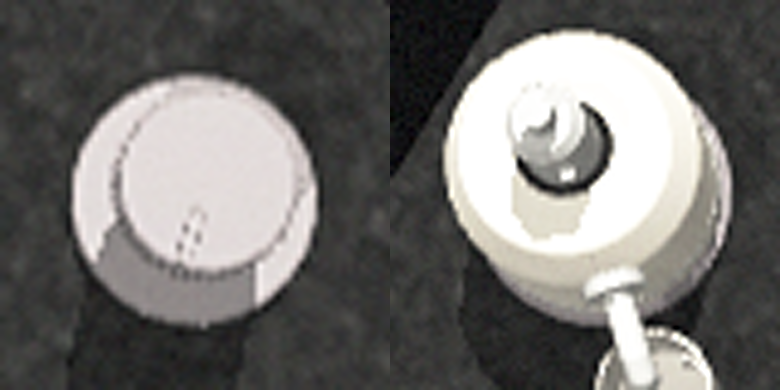

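The crop confirms it: a grey knurled cap over a peg foot, with an index ridge running to the lower left. On the filter, a pin shows as a bright dot on the neck at about (174.5,135.5). Next I'll check the wrist camera's offset so I can plan a close look.

Run:
```python
from h import *
m=eyes.camera_model('wrist'); c,d=ray(m,256,192); print(m['intrinsics'][0][0],c,d,sensors.get_state()['position'])
print(np.array(m['R']))
m=eyes.camera_model('top'); print(ray(m,256,192)[0])
print(atz(m,293.1,217.2,.101), atz(m,174.5,135.5,.109),atz(m,173.7,128.7,.09))
for z in(.085,.109,.125,.137): print(z,proj(m,[.642,-.128,z]))
```

```text
284.13707633877334 [0.17798697 0.55177617 0.37227629] [ 0.26612627 -0.13271324 -0.95477553] [0.24614596 0.51915699 0.24152171]
[[ 0.42757085  0.90397959 -0.002016  ]
 [ 0.86436233 -0.40817737  0.29371584]
 [ 0.26469024 -0.12732689 -0.95589065]]
[ 0.43062688 -0.29488446  0.94360081]
[ 0.48585885 -0.33764877  0.101     ] [ 0.63280491 -0.12674775  0.109     ] [ 0.65015318 -0.12123345  0.09      ]
0.085 [177.82651789 133.67847236]
0.109 [175.28339231 130.47019834]
0.125 [173.50771966 128.23010274]
0.137 [172.13120078 126.49355863]
```

{"op": "drive_tool", "data": {
  "deltas": [
    {"linear": [15,-40,4],"twist": -5,"claw": 1},
    {"linear": [29,-79,8],"twist": -10,"claw": 1},
    {"linear": [43,-118,12],"twist": -15,"claw": 1},
    {"linear": [57,-157,16],"twist": -20,"claw": 1},
    {"linear": [71,-196,20],"twist": -25,"claw": 1},
    {"linear": [85,-235,24],"twist": -30,"claw": 1},
    {"linear": [99,-274,28],"twist": -35,"claw": 1},
    {"linear": [113,-313,32],"twist": -40,"claw": 1},
    {"linear": [127,-352,36],"twist": -45,"claw": 1},
    {"linear": [141,-391,40],"twist": -50,"claw": 1},
    {"linear": [155,-430,44],"twist": -55,"claw": 1},
    {"linear": [170,-468,48],"twist": -60,"claw": 1}
  ]
}}

```text
clock: 1.1
position: [0.416, 0.0498, 0.2904]
ee_rot: [-0.0, 0.68, 0.734, 0.0]
contact_force: [1.0, -0.1, 0.4]
width: 0.0856
gripper_force: 0.0
```

{"op": "drive_tool", "data": {
  "deltas": [
    {"linear": [36,-20,0],"twist": 0,"claw": 1},
    {"linear": [72,-56,0],"twist": 0,"claw": 1},
    {"linear": [108,-92,0],"twist": 0,"claw": 1},
    {"linear": [144,-128,0],"twist": 0,"claw": 1},
    {"linear": [180,-164,0],"twist": 0,"claw": 1},
    {"linear": [220,-180,0],"twist": 0,"claw": 1},
    {"linear": [220,-180,0],"twist": 0,"claw": 1},
    {"linear": [220,-180,0],"twist": 0,"claw": 1},
    {"linear": [220,-180,0],"twist": 0,"claw": 1}
  ]
}}

```text
clock: 1.85
position: [0.6371, -0.1294, 0.288]
ee_rot: [-0.002, 0.679, 0.735, -0.001]
contact_force: [-0.5, 0.8, -0.6]
width: 0.0852
gripper_force: 0.0
```

Run:
```python
from h import *
im,m=snap('wrist','w1.png'); np.savez('w1.npz',**m)
print(ray(m,256,192)[0])
for z in(.085,.109,.125): print(z,proj(m,[.642,-.128,z]))
u,v=proj(m,[.642,-.128,.11]).astype(int); print(u,v)
cv2.imwrite('pics/w1c.png',cv2.resize(cv2.imread('pics/w1.png')[max(v-80,0):v+80,max(0,u-100):u+100],None,fx=3.75,fy=3.75,interpolation=cv2.INTER_CUBIC))
```

```text
[ 0.63133765 -0.05429619  0.41878485]
0.085 [262.37738748 168.5060234 ]
0.109 [262.65534942 173.18247771]
0.125 [262.86407111 176.69402827]
262 173
```

View pics/w1c.png

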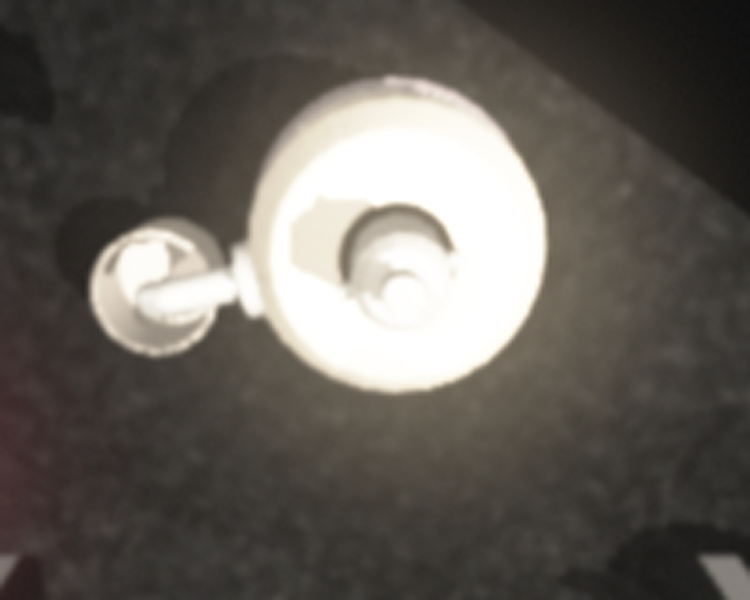

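The wrist crop shows the filter with its stem near crop (402,292), which is full-image (269,171). The pins look like small bumps on the left at about (350,292) and on the right at about (457,265). I'll enlarge the highlights to check.

Run:
```python
from h import *
a=cv2.imread('pics/w1.png')[140:190,235:300].astype(float)
b=np.clip((a-110)/(255-110),0,1)**2.2*255
cv2.imwrite('pics/w1d.png',cv2.resize(b.astype(np.uint8),None,fx=12,fy=12,interpolation=cv2.INTER_CUBIC))
```

```text
(no output)
```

View pics/w1d.png

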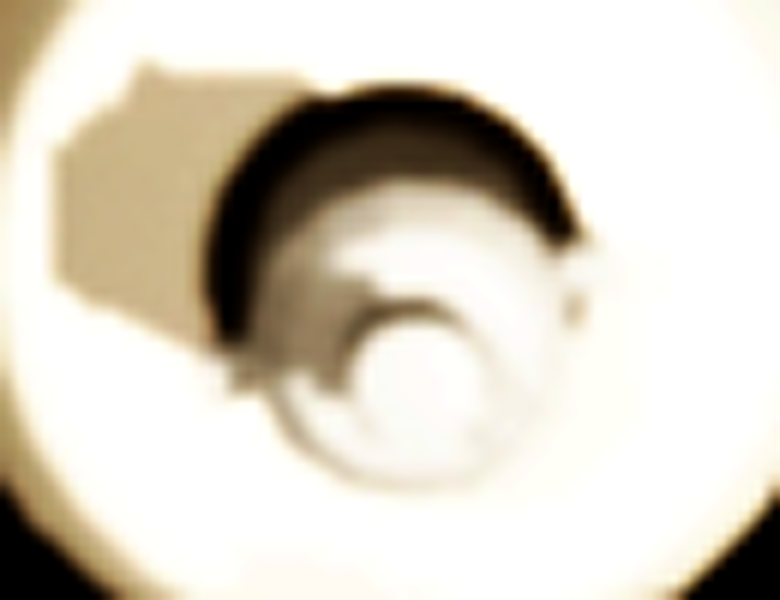

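Enlarged by 12: the left pin tip is at (235,365) and the right one at (590,275), with the stem centre at (418,372).

Run:
```python
from h import *
m=dict(np.load('w1.npz'))
g=lambda x,y,z:atz(m,234.54+x/12,139.54+y/12,z)
L=g(235,365,.109);R=g(590,275,.109);d=R-L
print(L,R,(L+R)/2,np.linalg.norm(d),np.degrees(np.arctan2(d[1],d[0])))
print('stem',g(418,372,.137),'necktop',g(415,335,.122),'base',g(395,270,.085))
for z in(.085,.109,.125,.137):
  p=proj(m,[*((L+R)/2)[:2],z]); print(z,(p-[234.54,139.54])*12)
```

```text
[ 0.63219997 -0.12509349  0.109     ] [ 0.66416007 -0.11397889  0.109     ] [ 0.64818002 -0.11953619  0.109     ] 0.03383759160147134 19.175891714207793
stem [ 0.64759503 -0.11804239  0.137     ] necktop [ 0.6478835  -0.11810934  0.122     ] base [ 0.64735905 -0.11966959  0.085     ]
0.085 [403.35851415 269.34020381]
0.109 [411.75800619 320.18811111]
0.125 [418.07074613 358.40347149]
0.137 [423.24410388 389.72136717]
```

{"op": "drive_tool", "data": {
  "deltas": [
    {"linear": [-30,-25,-5],"twist": 0,"claw": 1},
    {"linear": [-60,-55,-10],"twist": 0,"claw": 1},
    {"linear": [-90,-85,-20],"twist": 0,"claw": 1},
    {"linear": [-120,-115,-30],"twist": 0,"claw": 1},
    {"linear": [-140,-145,-40],"twist": 0,"claw": 1},
    {"linear": [-150,-180,-50],"twist": 0,"claw": 1},
    {"linear": [-150,-208,-60],"twist": 0,"claw": 1},
    {"linear": [-150,-208,-70],"twist": 0,"claw": 1},
    {"linear": [-150,-208,-70],"twist": 0,"claw": 1},
    {"linear": [-150,-208,-70],"twist": 0,"claw": 1},
    {"linear": [-150,-208,-70],"twist": 0,"claw": 1}
  ]
}}

```text
clock: 2.82
position: [0.4864, -0.3344, 0.2212]
ee_rot: [0.0, 0.677, 0.736, 0.0]
contact_force: [0.0, 0.1, 0.1]
width: 0.0855
gripper_force: 0.0
```

Run:
```python
from h import *
im,m=snap('wrist','w2.png'); np.savez('w2.npz',**m); s=sensors.get_state(); print(s['position'],s['qpos'])
print(proj(m,[.4855,-.3375,.101]))
cv2.imwrite('pics/w2c.png',cv2.resize(cv2.imread('pics/w2.png')[60:384,106:406],(740,600*324//324) if 0 else None,fx=1.8,fy=1.8,interpolation=cv2.INTER_CUBIC))
```

```text
[ 0.48671842 -0.33457905  0.22137761] [-7.20316383e-01  3.10769761e-01  1.50686103e+00  5.30464554e-04
  1.32289788e+00 -8.03189865e-01]
[256.31350756 192.10297945]
```

View pics/w2c.png

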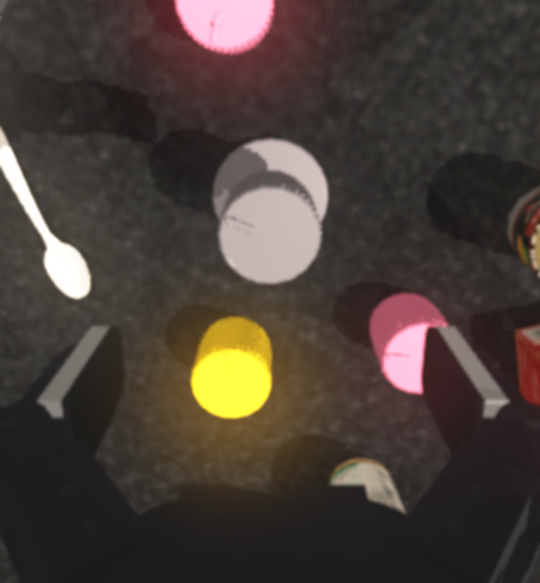

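The grey collar's top circle is centred at crop (270,233), and its ridge runs from (225,218) to (255,230). The pink and yellow caps are clear of the finger paths.

Run:
```python
from h import *
m=dict(np.load('w2.npz'))
g=lambda x,y:atz(m,105.8+x/1.8,59.8+y/1.8,.101)
print(g(270,233)); a=g(225,218);b=g(255,230);c=g(270,233)
for d in(b-a,c-a): print(np.degrees(np.arctan2(d[1],d[0])))
print(np.linalg.norm(g(321,233)-g(219,233)))
```

```text
[ 0.48480032 -0.33478621  0.101     ]
-17.936412523946213
-14.417089084438581
0.05227071878056134
```

{"op": "drive_tool", "data": {
  "deltas": [
    {"linear": [-1.5,-1,-35],"twist": 0,"claw": 1},
    {"linear": [-1.5,-1,-70],"twist": 0,"claw": 1},
    {"linear": [-1.5,-1,-100],"twist": 0,"claw": 1},
    {"linear": [-1.5,-1,-130],"twist": 0,"claw": 1},
    {"linear": [-1.5,-1,-152],"twist": 0,"claw": 1},
    {"linear": [-1.5,-1,-152],"twist": 0,"claw": 1},
    {"linear": [-1.5,-1,-152],"twist": 0,"claw": 0.4},
    {"linear": [-1.5,-1,-152],"twist": 0,"claw": 0.4},
    {"linear": [-1.5,-1,-152],"twist": 0,"claw": 0.4},
    {"linear": [-1.5,-1,-152],"twist": 0,"claw": 0.4},
    {"linear": [-1.5,-1,-152],"twist": 0,"claw": 0.4},
    {"linear": [-1.5,-1,-152],"twist": 0,"claw": 0.4}
  ],
  "squeeze": 50
}}

```text
clock: 3.87
position: [0.4863, -0.3379, 0.0708]
ee_rot: [0.002, 0.678, 0.735, 0.0]
contact_force: [0.8, 0.9, 6.6]
width: 0.0534
gripper_force: 52.4
```

{"op": "drive_tool", "data": {
  "deltas": [
    {"linear": [0,0,10],"twist": 0,"claw": 0.4},
    {"linear": [0,0,22],"twist": 0,"claw": 0.4},
    {"linear": [0,0,36],"twist": 0,"claw": 0.4},
    {"linear": [0,0,50],"twist": 0,"claw": 0.4},
    {"linear": [0,0,65],"twist": 0,"claw": 0.4},
    {"linear": [0,0,80],"twist": 0,"claw": 0.4},
    {"linear": [0,0,95],"twist": 0,"claw": 0.4},
    {"linear": [0,0,105],"twist": 0,"claw": 0.4},
    {"linear": [0,0,105],"twist": 0,"claw": 0.4},
    {"linear": [0,0,105],"twist": 0,"claw": 0.4}
  ]
}}

```text
clock: 4.7
position: [0.4848, -0.3373, 0.1739]
ee_rot: [0.001, 0.678, 0.735, -0.0]
contact_force: [-0.4, -0.5, -2.5]
width: 0.0531
gripper_force: 52.9
```

Run:
```python
from h import *
s=sensors.get_state(); print(s['position'],s['width'],s['contact_force'])
im,m=snap('wrist','w3.png'); np.savez('w3.npz',**m)
p=s['position']; u,v=proj(m,[p[0],p[1],p[2]+.03]).astype(int); print(u,v)
cv2.imwrite('pics/w3c.png',cv2.resize(cv2.imread('pics/w3.png')[max(0,v-100):v+80,max(0,u-120):u+120],None,fx=3.3,fy=3.3,interpolation=cv2.INTER_CUBIC))
print(max(0,v-100),max(0,u-120))
```

```text
[ 0.48478267 -0.33732259  0.17390606] 0.053112959134825735 [-0.3620458  -0.47133034 -2.48236062]
257 292
192 137
```

View pics/w3c.png

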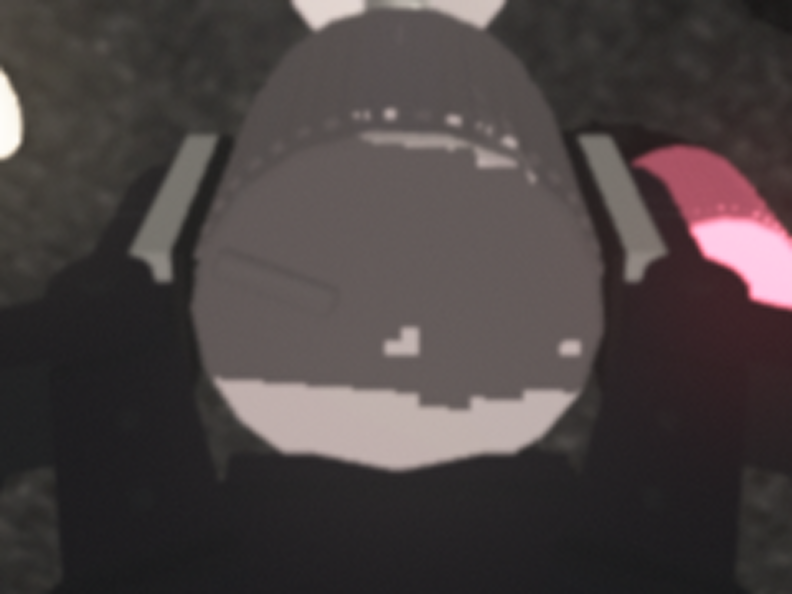

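The collar is lifted and held square between the pads. Its top circle is centred near crop (398,303), and the ridge runs from (222,262) to (335,300).

Run:
```python
from h import *
m=dict(np.load('w3.npz'))
g=lambda x,y:atz(m,136.8+x/3.3,191.8+y/3.3,.204)
c=g(398,303);a=g(222,262);b=g(335,300);print(c,np.linalg.norm(g(604,303)-g(192,303)),c[:2]-[.48478,-.33732])
for d in(b-a,c-a): print(np.degrees(np.arctan2(d[1],d[0])))
```

```text
[ 0.48426105 -0.33285356  0.204     ] 0.05145065602722116 [-0.00051895  0.00446644]
-16.813238497704678
-10.475483552690967
```

{"op": "drive_tool", "data": {
  "deltas": [
    {"linear": [14,18,4],"twist": 3,"claw": 0.4},
    {"linear": [32,42,4],"twist": 7,"claw": 0.4},
    {"linear": [50,66,4],"twist": 11,"claw": 0.4},
    {"linear": [69,90,4],"twist": 15,"claw": 0.4},
    {"linear": [87,114,4],"twist": 19,"claw": 0.4},
    {"linear": [105,138,4],"twist": 23,"claw": 0.4},
    {"linear": [123,162,4],"twist": 27,"claw": 0.4},
    {"linear": [140,184,4],"twist": 31,"claw": 0.4},
    {"linear": [154,202,4],"twist": 35,"claw": 0.4},
    {"linear": [164,215,4],"twist": 37,"claw": 0.4},
    {"linear": [164,215,4],"twist": 37,"claw": 0.4},
    {"linear": [164,215,4],"twist": 37,"claw": 0.4}
  ]
}}

```text
clock: 5.75
position: [0.6484, -0.1218, 0.176]
ee_rot: [-0.001, 0.409, 0.912, -0.001]
contact_force: [-0.5, -0.5, -2.3]
width: 0.0536
gripper_force: 53.0
```

Run:
```python
from h import *
s=sensors.get_state(); print(s['position'],s['contact_force'],s['moment'],s['qpos'][5])
im,m=snap('side','s1.png'); i2,m2=snap('top','t1.png')
u,v=proj(m,[.648,-.12,.14]).astype(int);u2,v2=proj(m2,[.648,-.12,.14]).astype(int)
a=im[v-45:v+45,u-45:u+45];b=i2[v2-45:v2+45,u2-45:u2+45]; print(u,v,u2,v2)
cv2.imwrite('pics/sc1.png',cv2.resize(np.hstack([a,b])[:,:,::-1],(790,395),interpolation=cv2.INTER_CUBIC))
```

```text
[ 0.64835959 -0.12176473  0.17604107] [-0.52870147 -0.49297442 -2.26138022] [-0.02407387 -0.01634943  0.04714773] -1.0175448563915912
184 220 167 122
```

View pics/sc1.png

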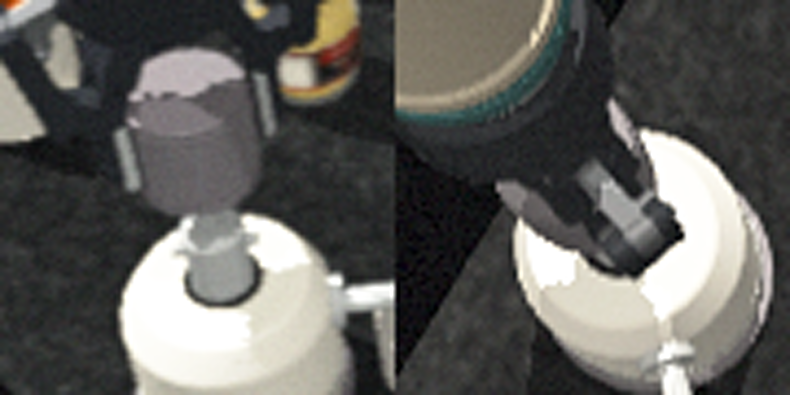

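Left half (side view): the collar sits above the neck, with its lower edge around (200,205) and the neck around (222,270). Pins show at about (184,235) and (252,243). I'll check the alignment numerically.

```bash
python3 - <<'E'
from h import *
m=eyes.camera_model('side'); s=395/90
P=lambda X:(proj(m,X)-[139,175]+.4)*s
for z in(.087,.109,.125,.137,.155,.205): print(z,P([.648,-.12,z]).round(0))
print('per mm x,y at .155',P([.653,-.12,.155])-P([.648,-.12,.155]),P([.648,-.115,.155])-P([.648,-.12,.155]))
for a in range(-10,50,10):
  d=.02*np.array([np.cos(np.radians(a)),np.sin(np.radians(a)),0]); c=np.array([.648,-.12,.109])
  print(a,P(c-d).round(),P(c+d).round())
E
python3 - <<'E'
import cv2,numpy as np
a=cv2.imread('pics/s1.png')[175:265,139:229]
cv2.imwrite('pics/sc2.png',cv2.resize(a[8:75,20:65],None,fx=8.78,fy=8.78,interpolation=cv2.INTER_CUBIC))
E
```

```text
0.087 [221. 278.]
0.109 [214. 247.]
0.125 [209. 224.]
0.137 [205. 206.]
0.155 [198. 178.]
0.205 [180.  96.]
per mm x,y at .155 [-10.84570692  -1.49033745] [-3.87427377  8.30949477]
-10 [253. 259.] [176. 235.]
0 [256. 253.] [172. 241.]
10 [257. 247.] [170. 247.]
20 [258. 241.] [170. 253.]
30 [257. 236.] [170. 258.]
40 [255. 231.] [172. 264.]
```

View pics/sc2.png

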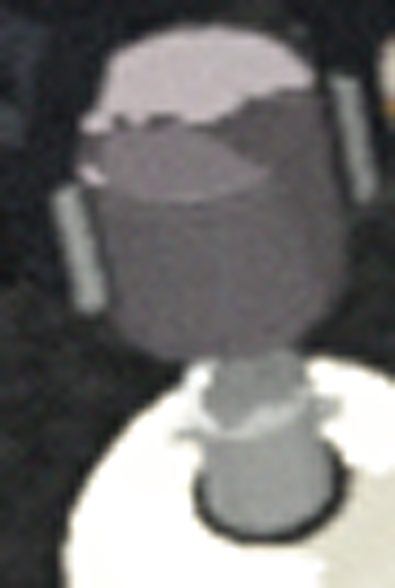

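Pins are near 22°, and the collar is now at about 21°. The side view puts the collar roughly 2–4 mm low in y, so I'll correct by 2 mm and descend.

{"op": "drive_tool", "data": {
  "deltas": [
    {"linear": [0,2,-5],"twist": 1,"claw": 0.4},
    {"linear": [0,2,-12],"twist": 1,"claw": 0.4},
    {"linear": [0,2,-19],"twist": 1,"claw": 0.4},
    {"linear": [0,2,-26],"twist": 1,"claw": 0.4},
    {"linear": [0,2,-32],"twist": 1,"claw": 0.4},
    {"linear": [0,2,-37],"twist": 1,"claw": 0.4},
    {"linear": [0,2,-40],"twist": 1,"claw": 0.4},
    {"linear": [0,2,-42],"twist": 1,"claw": 0.4},
    {"linear": [0,2,-42],"twist": 1,"claw": 0.4},
    {"linear": [0,2,-42],"twist": 1,"claw": 0.4}
  ]
}}

```text
clock: 6.68
position: [0.649, -0.1202, 0.1354]
ee_rot: [0.0, 0.402, 0.916, 0.0]
contact_force: [0.2, 0.4, -2.1]
width: 0.0532
gripper_force: 53.0
```

Free so far, with the lower edge near z=0.115. I'll feel downward in small steps.

{"op": "drive_tool", "data": {
  "deltas": [
    {"linear": [0,0,-1],"twist": 0,"claw": 0.4},
    {"linear": [0,0,-2],"twist": 0,"claw": 0.4},
    {"linear": [0,0,-3],"twist": 0,"claw": 0.4},
    {"linear": [0,0,-4],"twist": 0,"claw": 0.4},
    {"linear": [0,0,-5],"twist": 0,"claw": 0.4},
    {"linear": [0,0,-6],"twist": 0,"claw": 0.4},
    {"linear": [0,0,-6],"twist": 0,"claw": 0.4}
  ]
}}

```text
clock: 7.27
position: [0.6487, -0.1201, 0.129]
ee_rot: [-0.0, 0.402, 0.916, 0.0]
contact_force: [0.1, -0.3, -1.6]
width: 0.0532
gripper_force: 53.0
```

{"op": "drive_tool", "data": {
  "deltas": [
    {"linear": [0,0,-1],"twist": 0,"claw": 0.4},
    {"linear": [0,0,-2],"twist": 0,"claw": 0.4},
    {"linear": [0,0,-3],"twist": 0,"claw": 0.4},
    {"linear": [0,0,-4],"twist": 0,"claw": 0.4},
    {"linear": [0,0,-5],"twist": 0,"claw": 0.4},
    {"linear": [0,0,-5],"twist": 0,"claw": 0.4}
  ]
}}

```text
clock: 7.77
position: [0.6486, -0.1202, 0.124]
ee_rot: [-0.0, 0.402, 0.916, 0.0]
contact_force: [0.4, -0.7, -1.8]
width: 0.0534
gripper_force: 53.0
```

{"op": "drive_tool", "data": {
  "deltas": [
    {"linear": [0,0,-1],"twist": 0,"claw": 0.4},
    {"linear": [0,0,-2],"twist": 0,"claw": 0.4},
    {"linear": [0,0,-3],"twist": 0,"claw": 0.4},
    {"linear": [0,0,-4],"twist": 0,"claw": 0.4},
    {"linear": [0,0,-5],"twist": 0,"claw": 0.4},
    {"linear": [0,0,-6],"twist": 0,"claw": 0.4},
    {"linear": [0,0,-6],"twist": 0,"claw": 0.4}
  ]
}}

```text
clock: 8.35
position: [0.6486, -0.1202, 0.118]
ee_rot: [-0.0, 0.402, 0.916, 0.0]
contact_force: [0.1, -0.7, -2.0]
width: 0.0536
gripper_force: 53.0
```

{"op": "drive_tool", "data": {
  "deltas": [
    {"linear": [0,0,-1],"twist": 0,"claw": 0.4},
    {"linear": [0,0,-2],"twist": 0,"claw": 0.4},
    {"linear": [0,0,-3],"twist": 0,"claw": 0.4},
    {"linear": [0,0,-4],"twist": 0,"claw": 0.4},
    {"linear": [0,0,-4],"twist": 0,"claw": 0.4}
  ]
}}

```text
clock: 8.77
position: [0.6486, -0.1202, 0.114]
ee_rot: [-0.0, 0.402, 0.916, 0.0]
contact_force: [-0.9, -0.2, -1.1]
width: 0.0535
gripper_force: 53.0
```

The lower edge is at about 0.094 with almost no force, so the keyways have passed the pins. The valve comes next.

{"op": "drive_tool", "data": {
  "deltas": [
    {"linear": [0,0,-1],"twist": 0,"claw": 0.4},
    {"linear": [0,0,-2],"twist": 0,"claw": 0.4},
    {"linear": [0,0,-3],"twist": 0,"claw": 0.4},
    {"linear": [0,0,-4],"twist": 0,"claw": 0.4},
    {"linear": [0,0,-5],"twist": 0,"claw": 0.4},
    {"linear": [0,0,-5],"twist": 0,"claw": 0.4}
  ],
  "squeeze": 80
}}

```text
clock: 9.27
position: [0.6489, -0.1203, 0.1098]
ee_rot: [0.0, 0.402, 0.916, 0.0]
contact_force: [-1.4, 0.2, 3.7]
width: 0.0531
gripper_force: 84.1
```

{"op": "drive_tool", "data": {
  "deltas": [
    {"linear": [0,0,-1],"twist": 0,"claw": 0.4},
    {"linear": [0,0,-2],"twist": 0,"claw": 0.4},
    {"linear": [0,0,-3],"twist": 0,"claw": 0.4},
    {"linear": [0,0,-4],"twist": 0,"claw": 0.4},
    {"linear": [0,0,-5],"twist": 0,"claw": 0.4},
    {"linear": [0,0,-5],"twist": 0,"claw": 0.4}
  ]
}}

```text
clock: 9.77
position: [0.6489, -0.1202, 0.1053]
ee_rot: [0.0, 0.402, 0.916, 0.0]
contact_force: [-2.3, 0.4, 7.6]
width: 0.0531
gripper_force: 84.7
```

{"op": "drive_tool", "data": {
  "deltas": [
    {"linear": [0,0,-1],"twist": 0,"claw": 0.4},
    {"linear": [0,0,-1.5],"twist": 0,"claw": 0.4},
    {"linear": [0,0,-2],"twist": 0,"claw": 0.4},
    {"linear": [0,0,-2],"twist": 0,"claw": 0.4},
    {"linear": [0,0,-2],"twist": 0,"claw": 0.4}
  ]
}}

```text
clock: 10.18
position: [0.649, -0.1203, 0.1052]
ee_rot: [0.001, 0.402, 0.916, 0.0]
contact_force: [-4.7, 1.3, 16.0]
width: 0.0529
gripper_force: 85.5
```

Run:
```python
from h import *
im,m=snap('side','s9.png'); s=sensors.get_state(); print(s['position'],s['contact_force'],s['gripper_force'],s['clock'])
cv2.imwrite('pics/s9c.png',cv2.resize(cv2.imread('pics/s9.png')[185:285,140:260],None,fx=6,fy=6,interpolation=cv2.INTER_CUBIC))
```

```text
[ 0.64902609 -0.12025105  0.10521427] [-5.07171059  1.33519319 15.61632824] 85.50114497979007 10.2333
```

View pics/s9c.png

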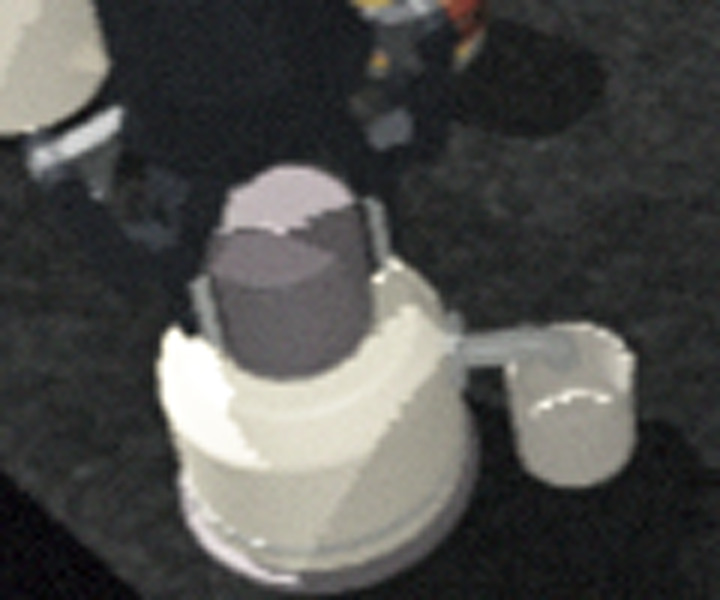

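The collar sits upright on the shoulder, with its lower edge at about (295,375). It is still gripped, and the cup has not moved.

```bash
python3 -c "
from rig import manip; print(manip.sign_off())"
```

```text
the job is handed in; nothing more can be done
None
```

I handed the job in at about 10 s on the clock: the collar is over the pins, pushed down onto the filter's shoulder and still gripped at about 85 N, and the cup had not moved in the last picture; the hand-in did not return a verdict.

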